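# Tighten the camera pole's clamp bolt with the hex key

## Task

The table camera's pole is loose in its foot. Take the T-handle hex key out of its pocket on the foot, feel gently for the hex socket at the bottom of the bolt well and seat the key fully, tighten the bolt clockwise in regrasped quarter turns until it comes up firm and no further, then put the key back in its pocket as it stood and let go. Keep the touch of the key light (well under 40 N) and leave the things around the foot where they are.

Things in the scene. Friction and masses are not known exactly. Their poses are not given: they have to be found in the camera images.
- camera_foot: Fixed heavy foot of a small table camera: dark steel plate 250 (x) x 150 (y) mm, top 14 mm above the table. Origin: centre of its underside; x points to the back (away from the robot), z up. In front stand the black key pocket and the grey round bolt well; behind the well, between two low ribs, lies the steel clamp strap (36 mm high) that holds down the round flange of the pole at the back.
- well_mouth (a point): Centre of the bolt well's round mouth, 60 mm above the table, at x = -60, y = 0 mm of the foot. Grey boss 52 mm in diameter, straight bore 30 mm wide and 24 mm deep. Its floor is the bolt's flat steel head, 36 mm above the table, unbroken but for the hex socket: 15 mm across flats, 18 mm deep.
- clamp_bolt (a joint): Turn of the clamp bolt, rad: grows clockwise seen from above to a dead stop at 4.2 (strap hard down on the pole's flange: tight); starts at 0.2 to 1.25, stays where left, 0.1 N m of friction; over 0.4 N m is overtightened. Its nut floats: the axis lies up to 3.5 mm off the well centre along the foot x and y, new each time, and its flats stand at any angle. The nut stays put.
- key_pocket (a point): Centre of the key pocket's round mouth, 48 mm above the table, at x = -85, y = -50 mm of the foot. Black boss 31 mm in diameter, round bore 18 mm wide, 34 mm deep (down to the plate's top). The key stands in it with up to 4 degrees of lean.
- hex_key: Loose T-handle hex key, about 140 g, standing in the pocket. Origin at its tip (lower end); z points up the shank to the handle. Steel hex shank 14 mm across flats, 16 mm over corners, two flats facing the key's +x and -x; the last 4 mm of the tip taper to 9 mm across. Seated in the bolt, the tip stands 18 to 22 mm above the table.
- key_handle (a point): Centre of the key's red handle bar, 95 mm above the tip. The bar (black ends) lies along the key's y: 96 mm long, 20 mm wide, 20 mm high. Below it a collar of under 20 mm diameter reaches down to 74 mm above the tip. Nothing else is in the way of fingers beside the bar.
- camera (a point): Centre of the black camera head on the aluminium pole (34 mm in diameter), 192 mm above the table, at x = 90, y = 0 mm of the foot, 150 mm behind the well. The head is 50 (x) x 120 (y) x 50 mm high. Fixed.
- coffee_jar: Faceted glass jar of instant coffee with a golden lid, 71 x 70 x 89 mm, standing; origin at the centre of its underside.
- yellow_cup: Square yellow measuring cup, 59 x 59 x 31 mm; origin at the centre of its underside.
- creamer_red: Small sealed milk portion with a red lid, 37 x 43 x 19 mm; origin at the centre of its underside.
- creamer_blue: Small sealed milk portion with a blue lid, 37 x 43 x 19 mm; origin at the centre of its underside.
There are look-alikes about, which are no part of the job. Of the things like the hex_key, leave any that is blue; of the rest the smaller one is meant.

How it is judged:
By the outcome, as a careful person would: the job done as asked, in the order asked, and still so for the second after the job is handed in, with the robot touching nothing.
It also fails if it takes over 72 s, if anything falls off the work surface, if the arm or the gripper's body presses on something with over 40 N, if the wrist force passes 120 N, or if a joint passes its speed limit or range.

## Robot

A 6-joint arm with a two-finger parallel gripper is mounted at the origin on a cart in front of the work surface, level with it; the furniture and walls round the work are solid. World frame = base frame: x ahead of the robot, y to its left, z up, the work surface at z = 0. Lengths are in mm, angles in rad, forces in N, time in s.
With the tool pointing down it reaches from about 400 to 925 mm from the base axis. Payload 12.5 kg.
Tool frame: the origin (TCP) lies midway between the tips of the shut fingers; the grasp point (between the pads) lies 19 mm behind it (env.pinch_z is the z of the grasp point in the tool frame, in mm); z points along the fingers, y is the line along which they close (so a half turn about z gives the same grasp; the last joint's range is limited). The gripper opens to 95 mm and grips with 3 to 60 N. Pads are 20 mm wide; open, the fingers measure 119 mm over their backs; the gripper's body (75 mm by 180 mm) begins 59 mm behind the grasp point.
Start: joints at [-1.271, 0.491, 1.559, -0, 1.092, -0.106], TCP at [246.745, -574.25, 214.661] pointing down, gripper open.
Joint ranges: [-3.1, 3.1], [-0.84, 2.19], [0.05, 2.79], [-1.13, 4.28], [0.06, 2.93], [-2.69, 2.69]. Speed limits (rad/s): [2.22, 2.22, 2.79, 3.14, 3.14, 3.14].

## Interface

Orientations are given as [roll, pitch, yaw] about the fixed x, y, z axes, in that order (R = Rz(yaw) Ry(pitch) Rx(roll)).
In Python, from cell import env, eyes gives the robot as it stands.
- The arm moves only by the shell command python3 -m inch 'ROWS'. ROWS is JSON, a list of rows, each a list of 3 entries, a list of its own where there are three numbers: the shift along the tool's x, y, z in units of 60 mm (1.0 is 60 mm), then the turn about the tool's z in units of 5 degrees (1.0 is 5 degrees), then the closure, from -1 (fully open) to 1 (shut). In form: [[[tx, ty, tz], turn, claw], ...]. A call has exactly 10 rows; each row shifts and turns the commanded pose from where the row before left it, along the tool's axes as they then stand; what a row does not reach is not made up. A row lasts 1/8 s, in which the tool goes at most 62.5 mm and 10.7 degrees, less where a joint would pass 70% of its speed; a pose out of reach is approached as far as the arm can. A call is refused whole if a number of a shift passes 1 or a number of a turn 1, either way. A call with a gripper value outside its range is refused whole. The fingers move at their own pace and stop on an object; the grip force is fixed at half the most. Time passes only in rows, so rows that do not move let the fingers close, or fill a call up. It gives the time, the measured TCP pose, the force, the opening and the grip force at its end, in the units of the state.
- env.state(): the state, without advancing time (a new reading comes with each control period).
- eyes.read_camera(name): name is "scene" or "top" or "wrist"; returns a dict with "pixels" (420x560x3 uint8, red, green, blue), "fx", "fy", "cx", "cy" (pixels), "extrinsics" (4x4, takes a point from world to camera coordinates). Camera axes: x right, y down, z forward; pixel columns grow to the right and rows downward; lengths in mm; the calibration is good to about 2 mm. A picture is of the moment at which its call begins. There is no depth.
- env.job_done(): hands the job in; it is judged then, once.
Trained networks look in a picture, given as the dict that the camera call returned (one of the last four; its "shot" number tells which), for a name from the list of things; names that differ only in an ending like _2 or _b are one class to them, and where a whole thing is asked for, a point or a joint stands for the part that bears it (a point fixed in the world has none). Each returns a list of dicts, best first, with "score" (0 to 1); they miss things now and then, are a little off and sometimes report something else, mostly with a low value. They report only what shows in the picture. A call takes as long as a camera call. They do not tell look-alikes from the thing itself.
- eyes.boxes_of(name, picture): "centre" ([row, column] in pixels, amid what is visible of it).
- eyes.cut_out(name, picture): "mask" (420x560 bool, what is visible of it) and "centre" ([row, column] in pixels, amid what is visible of it).
- eyes.spot_point(name, picture): "centre" ([row, column] in pixels: a listed point, or the origin of a listed thing).
The state is a dict: "t": time; "joints": joint angles; "qvel": joint speeds; "tau": joint torques, N m; "eef_pos": TCP position; "tcp_rot": TCP orientation; "ft_force": force on the tool from outside, world axes, zero at the start; "moment": the same for the moment, N m; "opening": opening from 0.0 (shut) to 1.0 (fully open); "grip_force": force on a finger pad.
Only numpy, scipy, OpenCV 4.12 (cv2) and the standard library are available. Lean on these libraries where they do the work, as an engineer would, in place of code of your own. Each camera call takes 0.05 s, during which the arm holds its last target. There are 200 camera calls.

## Working session

There is one attempt and no reset: what is moved stays moved. The work goes in short steps, Python scripts to look and compute and a shell command to move; the robot and the scene stay as the last step left them, time stands still between calls to the robot, and variables do not carry over. Pictures are saved under pics/ and viewed, at most 10 in all, crops included, and the job is handed in when it is done.

```bash
ls; mkdir -p pics
cat > h.py <<'E'
from cell import env, eyes
import numpy as np, cv2
from scipy.spatial.transform import Rotation as R
def ray(p,rc):
    E=np.array(p["extrinsics"]);Rm=E[:3,:3];c=-Rm.T@E[:3,3]
    d=Rm.T@np.array([(rc[1]-p["cx"])/p["fx"],(rc[0]-p["cy"])/p["fy"],1]);return c,d/np.linalg.norm(d)
def atz(p,rc,z):
    c,d=ray(p,rc);return c+d*(z-c[2])/d[2]
def tri(obs):
    A=np.zeros((3,3));b=np.zeros(3)
    for p,rc in obs:
        c,d=ray(p,rc);M=np.eye(3)-np.outer(d,d);A+=M;b+=M@c
    return np.linalg.solve(A,b)
def proj(p,X):
    E=np.array(p["extrinsics"]);q=E[:3,:3]@np.array(X)+E[:3,3]
    return q[1]/q[2]*p["fy"]+p["cy"],q[0]/q[2]*p["fx"]+p["cx"]
def save(p,n,crop=None,s=1):
    im=np.array(p["pixels"])[:,:,::-1]
    if crop: r0,r1,c0,c1=crop; im=im[r0:r1,c0:c1]
    cv2.imwrite("pics/"+n,cv2.resize(im,None,fx=s,fy=s,interpolation=cv2.INTER_CUBIC))
E
python3 - <<'E'
from h import *
np.set_printoptions(precision=1,suppress=True)
s=env.state();print(s["t"],s["eef_pos"],s["tcp_rot"],s["opening"],env.pinch_z,s["ft_force"])
P={n:eyes.read_camera(n) for n in("scene","top")}
for n,p in P.items():
    print(n,p["fx"],ray(p,(210,280))); 
    for o in("key_handle","hex_key","well_mouth","key_pocket","camera","camera_foot"):
        print(o,[(np.round(d["centre"],1),round(d["score"],2)) for d in eyes.spot_point(o,p)[:4]])
ims=[np.array(P[n]["pixels"])[:,:,::-1] for n in P]
cv2.imwrite("pics/a.png",cv2.resize(ims[0],(800,600)));cv2.imwrite("pics/b.png",cv2.resize(ims[1],(800,600)))
E
```

```text
pics
0.0 [ 246.7 -574.   214.1] [-3.1 -0.   0.4] 1.006010649134427 -18.8 [ 0.1 -0.2 -0.7]
scene 522.1514804154193 (array([-91.8, 923.6, 812.9]), array([ 0.5, -0.7, -0.5]))
key_handle [(array([217.3, 292.1]), 0.91), (array([189. , 355.5]), 0.9), (array([178.5, 388.9]), 0.63), (array([256.1, 259.7]), 0.27)]
hex_key [(array([228. , 351.4]), 0.88), (array([245.8, 295.2]), 0.76), (array([287.2, 230. ]), 0.37)]
well_mouth [(array([243.7, 281.7]), 0.93)]
key_pocket [(array([236.6, 295.1]), 0.73), (array([289. , 231.6]), 0.26)]
camera [(array([188.3, 221.2]), 0.69)]
camera_foot [(array([255.1, 258.4]), 0.72), (array([250.2, 295.2]), 0.35)]
top 471.8599830422068 (array([ 465. ,  -69.2, 1247.1]), array([ 0.1, -0. , -1. ]))
key_handle [(array([259.8, 350.9]), 0.97), (array([229.4, 271.3]), 0.89), (array([265.8, 417.8]), 0.69)]
hex_key [(array([267., 408.]), 0.92), (array([226.6, 273. ]), 0.76), (array([258.2, 341.6]), 0.62), (array([155.7, 228.6]), 0.23)]
well_mouth [(array([225.2, 248.2]), 0.6)]
key_pocket [(array([226.6, 274. ]), 0.57), (array([224.6, 249.3]), 0.46)]
camera [(array([153.5, 229.6]), 0.62)]
camera_foot [(array([201.4, 248.3]), 0.59)]
```

View pics/a.png

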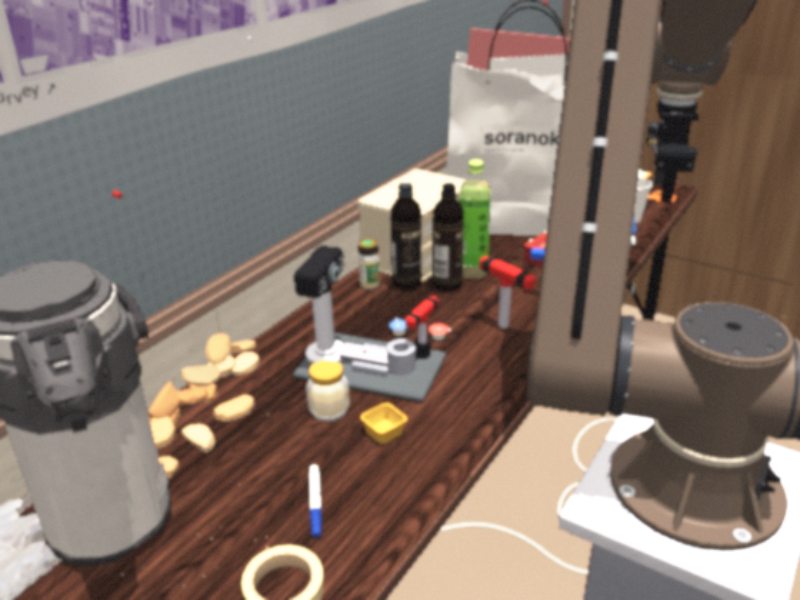

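View pics/b.png

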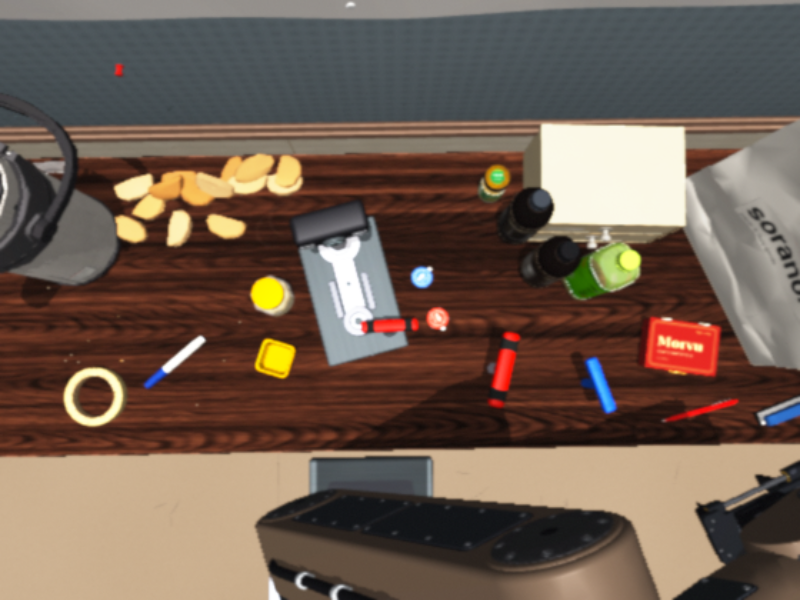

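The pictures show the foot with the small red T-key in its pocket (top px (229,271), scene (217,292)). The larger red look-alike is at top (260,351) and the blue one at (267,418). The creamers are right behind and beside the foot, and the jar and cup are to its left.

Run:
```python
from h import *
np.set_printoptions(precision=1,suppress=True)
P={n:eyes.read_camera(n) for n in("scene","top")}
def best(o,near):
    out=[]
    for n in P:
        L=eyes.spot_point(o,P[n]); L=[d for d in L if np.hypot(*(np.array(d["centre"])-near[n]))<30]
        if L: out.append((P[n],L[0]["centre"]))
    return out
N={"key_handle":dict(scene=(217,292),top=(229,271)),"well_mouth":dict(scene=(244,282),top=(225,248)),"key_pocket":dict(scene=(237,295),top=(227,274)),"camera":dict(scene=(188,221),top=(153,229)),"camera_foot":dict(scene=(255,258),top=(201,248))}
Z=dict(key_handle=109,well_mouth=60,key_pocket=48,camera=192,camera_foot=0)
for o in N:
    ob=best(o,N[o]); print(o,tri(ob) if len(ob)>1 else None,[atz(p,rc,Z[o]) for p,rc in ob])
p=P["top"]
# foot mask & handle mask
for d in eyes.cut_out("hex_key",p)[:4]:
    m=d["mask"];ys,xs=np.nonzero(m);print("key",d["centre"],d["score"],m.sum(),cv2.minAreaRect(np.c_[xs,ys].astype(np.float32)))
im=np.array(p["pixels"]).astype(int);red=(im[...,0]>130)&(im[...,1]<60)&(im[...,2]<70)
red[:, :250]=0;red[:,300:]=0;red[:215]=0;red[245:]=0
ys,xs=np.nonzero(red);print("red",cv2.minAreaRect(np.c_[xs,ys].astype(np.float32)))
for d in eyes.cut_out("camera_foot",p)[:1]:
    ys,xs=np.nonzero(d["mask"]);r=cv2.minAreaRect(np.c_[xs,ys].astype(np.float32));print(r,[atz(p,(c[1],c[0]),14) for c in cv2.boxPoints(r)])
save(p,"c.png",(130,280,190,330),5)
for o,z in(("coffee_jar",0),("yellow_cup",0),("creamer_red",0),("creamer_blue",0)):
    L=eyes.spot_point(o,p)[:1]; print(o,[atz(p,d["centre"],z) for d in L])
```

```text
key_handle [514.7 -64.8 116.3] [array([523.1, -74. , 109. ]), array([512.9, -66. , 109. ])]
well_mouth [526.   -5.7  62. ] [array([528.1,  -8. ,  60. ]), array([525.8,  -5.8,  60. ])]
key_pocket [508.8 -62.3  53.4] [array([511.4, -70. ,  48. ]), array([510.5, -61.4,  48. ])]
camera [670.3  34.6 198.7] [array([673.8,  23.9, 192. ]), array([675.4,  37.7, 192. ])]
camera_foot [587.7  -4.3   2.7] [array([595.5,  -5. ,   0. ]), array([583. ,  -7.3,   0. ])]
key [269.7, 415.6] 0.82 425 ((416.4149475097656, 270.3788757324219), (40.492835998535156, 15.866872787475586), 68.96248626708984)
key [227.9, 269.9] 0.6 319 ((271.52716064453125, 227.57015991210938), (8.514162063598633, 39.146121978759766), 87.27368927001953)
key [258.8, 349.5] 0.56 615 ((349.2090759277344, 257.8509216308594), (16.37692642211914, 52.845603942871094), 13.091893196105957)
red ((276.43902587890625, 227.45120239257812), (10.049270629882812, 44.50391387939453), 83.6598129272461)
((243.1728515625, 196.67015075683594), (109.44137573242188, 58.811954498291016), 74.2913589477539) [array([723.5, 125. ,  14. ]), array([764. , -25.2,  14. ]), array([483.8, -98.9,  14. ]), array([444.8,  49.1,  14. ])]
coffee_jar [array([573.9, 142.8,   0. ])]
yellow_cup [array([472.5, 151.8,   0. ])]
creamer_red [array([ 528.5, -156.1,    0. ])]
creamer_blue [array([ 604.5, -129.3,    0. ])]
```

View pics/c.png

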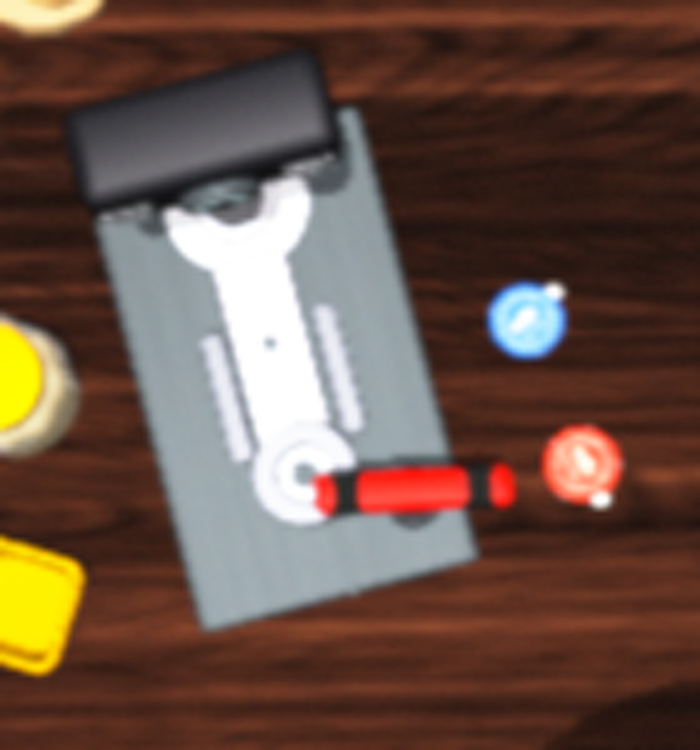

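```bash
cat >> h.py <<'E'
def plan(dst,turn_deg,n,pr=True):
    "n equal rows from the measured pose to TCP dst, turning turn_deg (tool sense)"
    s=env.state();Rm=R.from_euler("xyz",s["tcp_rot"]).as_matrix();d=(np.array(dst)-s["eef_pos"])/n
    for i in range(n):
        v=Rm.T@d/60; print(np.round(v,2).tolist(),round(turn_deg/n/5,2)); Rm=Rm@R.from_euler("z",turn_deg/n,degrees=True).as_matrix()
E
python3 - <<'E'
from h import *
s=env.state();print(np.array(s["tcp_rot"]).round(4),s["eef_pos"])
p=eyes.read_camera("wrist");print(ray(p,(210,280)),np.array(s["eef_pos"]))
a,b=[atz(eyes_p,rc,115) for eyes_p in [eyes.read_camera("top")] for rc in((228.5,253.6),(227,292.4))];print(a,b,np.degrees(np.arctan2(*(a-b)[1::-1])))
plan((500,-66,225),-50,10)
E
```

```text
[3.1415 0.     0.4058] [ 246.72450798 -574.24877032  214.65186374]
(array([ 315.84204723, -545.85490449,  384.93616825]), array([-0.25774877, -0.09516899, -0.96151362])) [ 246.72450798 -574.24877032  214.65186374]
[514.38743909 -18.51063346 115.        ] [ 516.48659854 -111.69001318  115.        ] 91.29054987122878
[0.72, -0.61, -0.02] -1.0
[0.77, -0.55, -0.02] -1.0
[0.82, -0.48, -0.02] -1.0
[0.86, -0.4, -0.02] -1.0
[0.89, -0.33, -0.02] -1.0
[0.91, -0.25, -0.02] -1.0
[0.93, -0.17, -0.02] -1.0
[0.94, -0.09, -0.02] -1.0
[0.95, -0.0, -0.02] -1.0
[0.94, 0.08, -0.02] -1.0
```

```bash
python3 -m inch '[[[0.72,-0.61,-0.04],-1,-1],[[0.77,-0.55,-0.04],-1,-1],[[0.82,-0.48,-0.02],-1,-1],[[0.86,-0.4,-0.02],-1,-1],[[0.89,-0.33,-0.02],-1,-1],[[0.91,-0.25,-0.02],-1,-1],[[0.93,-0.17,-0.02],-1,-1],[[0.94,-0.09,-0.02],-1,-1],[[0.95,0,-0.02],-1,-1],[[0.94,0.08,-0.02],-1,-1]]'
python3 - <<'E'
from h import *
p=eyes.read_camera("wrist");save(p,"w1.png",None,1.4)
for o,z in(("key_handle",109),("well_mouth",60),("key_pocket",48)):
    print(o,[(np.round(d["centre"]),round(d["score"],2),atz(p,d["centre"],z).round(1)) for d in eyes.spot_point(o,p)[:3]])
plan((500,-66,225),-15,4)
print(env.state()["tcp_rot"],env.state()["ft_force"],env.state()["eef_pos"])
E
```

```text
t: 2.95
eef_pos: [500.6, -64.1, 229.3]
tcp_rot: [3.141, 0.0, 1.281]
ft_force: [0.5, -1.6, 0.3]
opening: 0.999
grip_force: 0.0
key_handle [(array([198., 300.]), 0.61, array([518.5, -65.5, 109. ])), (array([ 29., 206.]), 0.52, array([479.9, 105.8, 109. ]))]
well_mouth [(array([142., 292.]), 0.96, array([526.7, -11.9,  60. ])), (array([235., 324.]), 0.26, array([ 532.7, -131.7,   60. ]))]
key_pocket [(array([184., 296.]), 0.69, array([517.3, -62.5,  48. ])), (array([141., 287.]), 0.51, array([521.1, -10.2,  48. ]))]
[-0.0, 0.0, 0.02] -0.75
[-0.0, 0.0, 0.02] -0.75
[-0.0, 0.0, 0.02] -0.75
[-0.0, 0.0, 0.02] -0.75
[3.14158308e+00 2.10712852e-04 1.28041405e+00] [-0.05815732 -0.67994426  0.16452311] [500.0106655  -65.10375499 228.98147933]
```

View pics/w1.png

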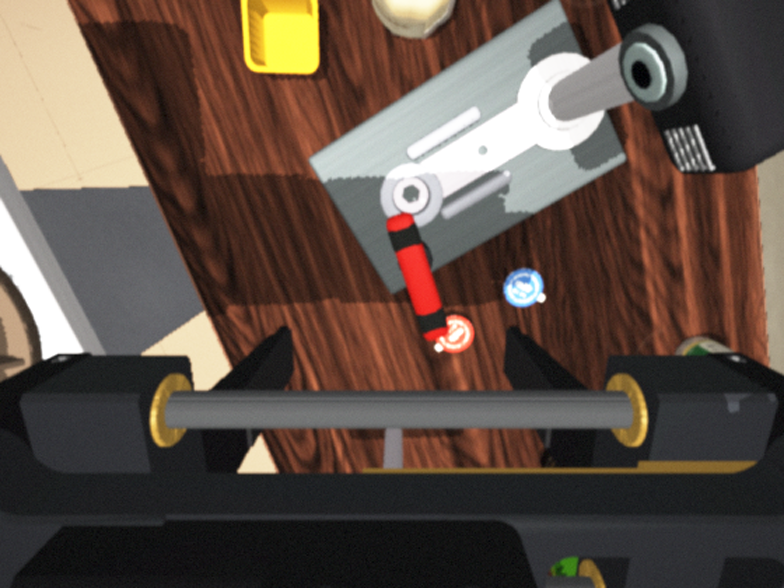

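Run:
```python
from h import *
np.set_printoptions(precision=1,suppress=True)
p=eyes.read_camera("wrist");t=eyes.read_camera("top")
def bar(p,r0,r1,c0,c1):
    im=np.array(p["pixels"]).astype(int);m=(im[...,0]>120)&(im[...,1]<50)&(im[...,2]<60)
    k=np.zeros_like(m);k[r0:r1,c0:c1]=1;m&=k;ys,xs=np.nonzero(m)
    W=np.array([atz(p,(y,x),114)[:2] for y,x in zip(ys,xs)]);r=cv2.minAreaRect(W.astype(np.float32));u,s,v=np.linalg.svd(W-W.mean(0),full_matrices=False)
    print(len(W),r,W.mean(0),np.degrees(np.arctan2(v[0,1],v[0,0])))
    return ys.min(),ys.max(),xs.min(),xs.max(),np.array(r[0])
a=bar(p,150,245,270,330);b=bar(t,215,245,250,300);print(a,b)
c1=proj(p,[*a[4],114]);c2=proj(t,[*b[4],114]);print("tri",tri([(p,c1),(t,c2)]))
# hex socket
print("hex", atz(p,(138.6,293.6),36),"well",atz(p,(139.5,293),60))
save(p,"w2.png",(105,175,258,328),8)
```

```text
785 ((516.551025390625, -65.34814453125), (20.317554473876953, 95.15897369384766), 2.0902013778686523) [516.  -69.1] -87.93148411982786Traceback (most recent call last):
  File "<stdin>", line 10, in <module>
  File "<stdin>", line 7, in bar
cv2.error: OpenCV(4.12.0) /io/opencv/modules/imgproc/src/convhull.cpp:143: error: (-215:Assertion failed) total >= 0 && (depth == CV_32F || depth == CV_32S) in function 'convexHull'
```

Run:
```python
from h import *
np.set_printoptions(precision=1,suppress=True)
p=eyes.read_camera("wrist")
print("hex", atz(p,(138.6,293.6),36),"well",atz(p,(139.5,293),60))
save(p,"w2.png",(105,175,258,328),8)
print([ (d["centre"],d["score"]) for d in eyes.spot_point("hex_key",p)[:3]])
plan((517,-65.5,150),-17.5,10)
for x in ([516,-60,48],):print(proj(p,x))
```

```text
hex [528.5 -12.8  36. ] well [527.2 -12.5  60. ]
[([178.6, 295.8], 0.97), ([308.7, 283.1], 0.87)]
[0.01, 0.03, 0.13] -0.35
[0.01, 0.03, 0.13] -0.35
[0.01, 0.03, 0.13] -0.35
[0.01, 0.03, 0.13] -0.35
[0.01, 0.03, 0.13] -0.35
[0.01, 0.03, 0.13] -0.35
[0.01, 0.03, 0.13] -0.35
[0.0, 0.03, 0.13] -0.35
[0.0, 0.03, 0.13] -0.35
[0.0, 0.03, 0.13] -0.35
(np.float64(180.16641291890187), np.float64(294.88912010471523))
```

View pics/w2.png

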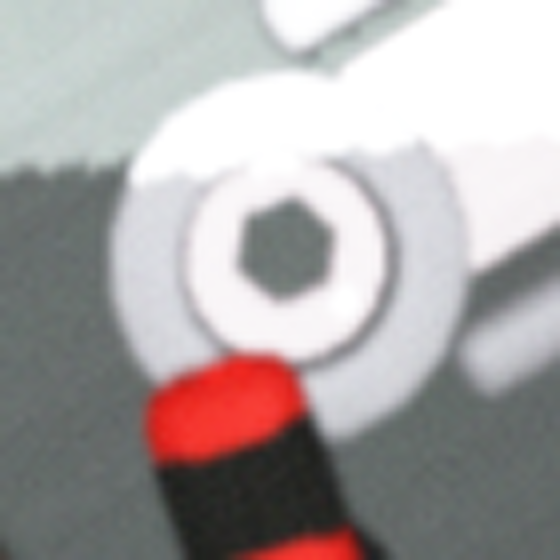

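```bash
python3 - <<'E'
from h import *
np.set_printoptions(precision=2,suppress=True)
p=eyes.read_camera("wrist")
im=np.array(p["pixels"]).mean(2);c=im[120:155,275:315];
m=np.zeros_like(im,bool);m[126:146,285:303]=im[126:146,285:303]<165
# weighted sub-pixel centroid
w=np.clip((225-im)/125,0,1)*0;w[126:146,285:303]=np.clip((225-im[126:146,285:303])/120,0,1)
ys,xs=np.nonzero(w>0.2);ww=w[ys,xs]
cen=((ys*ww).sum()/ww.sum(),(xs*ww).sum()/ww.sum());X=atz(p,cen,36);print(cen,X,ww.sum())
# 6-fold phase in world
W=np.array([atz(p,(y,x),36)[:2] for y,x in zip(ys,xs)])-X[:2]
z=W[:,0]+1j*W[:,1];S=(ww*np.abs(z)**2*(z/np.maximum(abs(z),1e-6))**6).sum()
print("corner angle mod60",np.degrees(np.angle(S))/6, abs(S)/(ww*abs(z)**2).sum())
pts=[(290,195),(331,218),(331,275),(285,298),(242,272),(246,217)]
for a,b in pts:
    q=atz(p,(105+b/8-.44,258+a/8-.44),36)[:2]-X[:2];print(q,np.hypot(*q),np.degrees(np.arctan2(q[1],q[0]))%60)
print("boss",atz(p,(105+255/8-.44,258+290/8-.44),60))
E
python3 -m inch '[[[0.01,0.03,0.13],-0.35,-1],[[0.01,0.03,0.13],-0.35,-1],[[0.01,0.03,0.13],-0.35,-1],[[0.01,0.03,0.13],-0.35,-1],[[0.01,0.03,0.13],-0.35,-1],[[0.01,0.03,0.13],-0.35,-1],[[0.01,0.03,0.13],-0.35,-1],[[0,0.03,0.13],-0.4,-1],[[0,0.03,0.13],-0.4,-1],[[0,0.03,0.13],-0.35,-1]]'
```

```text
(np.float64(135.26651610960553), np.float64(293.2548629930744)) [529.3   -9.37  36.  ] 92.25
corner angle mod60 17.249092285393377 0.049121224871535384
[2.72 6.9 ] 7.418487376449853 8.465329227997884
[7.69 1.9 ] 7.923910676349362 13.874371476364168
[ 5.37 -6.14] 8.16141062353984 11.191465690687167
[-2.26 -7.39] 7.728423625557792 12.996389569005743
[-7.41 -1.81] 7.629241562739381 13.722618784771583
[-4.52  5.75] 7.3131371027853485 8.187512491810367
boss [529.05  -9.94  60.  ]
t: 4.65
eef_pos: [518.6, -64.6, 150.5]
tcp_rot: [3.142, 0.0, 1.595]
ft_force: [-0.3, 0.4, 1.0]
opening: 0.999
grip_force: 0.0
```

```bash
python3 -m inch '[[[0,-0.01,0.2],-0.1,-1],[[0,-0.01,0.2],0,-1],[[0,0,0.2],0,-1],[[0,0,0.2],0,-1],[[0,0,0.2],0,-1],[[0,0,0],0,0.6],[[0,0,0],0,1],[[0,0,0],0,1],[[0,0,0],0,1],[[0,0,0],0,1]]'
python3 - <<'E'
from h import *
s=env.state();print(s["eef_pos"],s["tcp_rot"],s["ft_force"],s["moment"],s["opening"],s["grip_force"])
E
```

```text
t: 5.9
eef_pos: [517.3, -64.6, 91.2]
tcp_rot: [3.141, 0.0, 1.601]
ft_force: [-0.1, -0.0, -0.7]
opening: 0.533
grip_force: 0.0
[517.32473861 -64.61612027  91.21808438] [3.14119462e+00 1.94282255e-04 1.60139858e+00] [-0.05331822 -0.01578812 -0.7443483 ] [-0.032357   -0.11383222  0.06052684] 0.5330076813605744 0.0
```

```bash
python3 -m inch '[[[0,0,0],0,1],[[0,0,0],0,1],[[0,0,0],0,1],[[0,0,0],0,1],[[0,0,0],0,1],[[0,0,0],0,1],[[0,0,-0.1],0,1],[[0,0,-0.2],0,1],[[0,0,-0.3],0,1],[[0,0,-0.4],0,1]]'
python3 - <<'E'
from h import *
np.set_printoptions(precision=3,suppress=True)
s=env.state();print(s["eef_pos"],s["tcp_rot"],s["ft_force"],s["moment"],s["opening"],s["grip_force"])
p=eyes.read_camera("wrist");q=eyes.read_camera("scene");save(p,"w3.png",None,1.4);save(q,"s3.png",(190,270,240,340),8)
print([(d["centre"],d["score"]) for d in eyes.spot_point("hex_key",q)[:3]],[(d["centre"],d["score"]) for d in eyes.spot_point("hex_key",p)[:3]])
E
```

```text
t: 7.15
eef_pos: [517.1, -64.5, 152.1]
tcp_rot: [-3.141, 0.0, 1.601]
ft_force: [0.7, 0.6, -1.6]
opening: 0.209
grip_force: 30.0
[517.073 -64.55  152.135] [-3.141  0.     1.601] [ 0.729  0.576 -1.633] [-0.084 -0.098 -0.026] 0.20864611760465973 29.99717026948929
[([228.5, 354.8], 0.9), ([226.8, 295.8], 0.85)] [([134.6, 349.6], 0.41)]
```

View pics/w3.png

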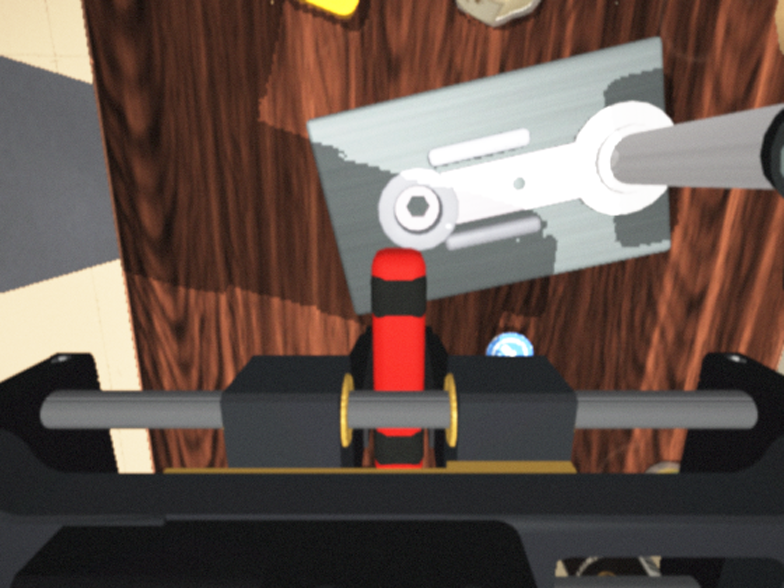

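View pics/s3.png

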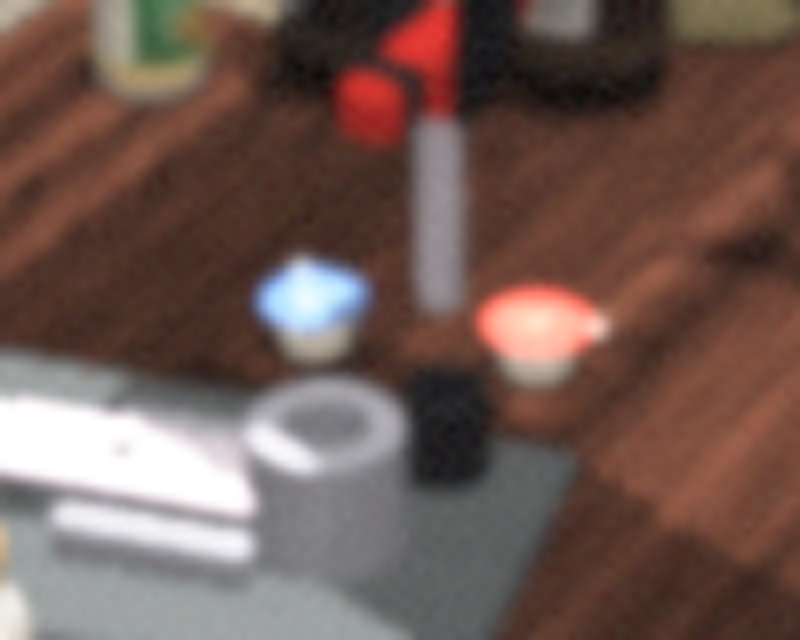

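The key is in the hand and clear of the pocket with its shank upright: scene tip px (229,295), pocket mouth (237,295). The wrist view shows the socket at px (147,299).

Run:
```python
from h import *
np.set_printoptions(precision=2,suppress=True)
p=eyes.read_camera("wrist");q=eyes.read_camera("scene")
im=np.array(p["pixels"]).mean(2).astype(np.float32);r0,c0=134,286
c=cv2.resize(im[r0:r0+27,c0:c0+27],None,fx=8,fy=8,interpolation=cv2.INTER_CUBIC)
m=(c<170).astype(np.uint8);n,l,st,ce=cv2.connectedComponentsWithStats(m);k=l[108-12:108+4,108-4:108+8].max()
cs,_=cv2.findContours((l==k).astype(np.uint8),0,1);cc=max(cs,key=cv2.contourArea)[:,0]
W=np.array([atz(p,(r0+(y+.5)/8-.5,c0+(x+.5)/8-.5),36)[:2] for x,y in cc])
M=cv2.moments(W.astype(np.float32));X=np.array([M["m10"],M["m01"]])/M["m00"];D=W-X
th=np.radians(np.arange(0,60,.5));w=[max(0,0)+sum((D@[np.cos(t+i*np.pi/3),np.sin(t+i*np.pi/3)]).max() for i in range(6)) for t in th]
print("hex",X,"area",abs(M["m00"]),"corner",np.degrees(th[np.argmax(w)]),max(w)/6,"flat",np.degrees(th[np.argmin(w)]),min(w)/6)
for z in(70,75,80):print(z,proj(q,(517.1,-64.6,z)),proj(q,(517.1,-64.6,z+74)))
print("tip seen",(190+312/8,240+440/8),"collar",190+118/8,240+438/8)
im2=np.array(p["pixels"]).astype(int);rd=(im2[...,0]>120)&(im2[...,1]<50)&(im2[...,2]<60);rd[:170]=0;rd[240:]=0;ys,xs=np.nonzero(rd)
print("bar end row",ys.min(),[atz(p,(ys.min(),xs[ys==ys.min()].mean()),z) for z in(165,175)])
```

```text
hex [529.08  -9.39] area 143.84473818449624 corner 5.0 7.211257355090278 flat 33.5 6.579189674852856
70 (np.float64(230.4754200331369), np.float64(294.57099180938457)) (np.float64(206.1437042575269), np.float64(294.41239944396295))
75 (np.float64(228.87272115317114), np.float64(294.5605455338824)) (np.float64(204.45103119036713), np.float64(294.40136672320943))
80 (np.float64(227.26417151781598), np.float64(294.5500611235793)) (np.float64(202.75200735036168), np.float64(294.3902926085774))
tip seen (229.0, 295.0) collar 204.75 294.75
bar end row 178 [array([514.92, -17.96, 165.  ]), array([514.96, -16.25, 175.  ])]
```

```bash
python3 -m inch '[[[0.31,0.076,0],0,1],[[0.31,0.076,0],0,1],[[0.3,0.076,0],0,1],[[0,0,0],0.92,1],[[0,0,0],0.92,1],[[0,0,0],0.92,1],[[0,0,0],0.92,1],[[0,0,0],0.92,1],[[0,0,0.25],0,1],[[0,0,0.25],0,1]]'
python3 - <<'E'
from h import *
np.set_printoptions(precision=3,suppress=True)
s=env.state();print(s["eef_pos"],s["tcp_rot"],s["ft_force"],s["moment"],s["opening"],s["joints"])
E
```

```text
t: 8.7
eef_pos: [529.1, -8.4, 119.7]
tcp_rot: [-3.141, 0.0, 1.202]
ft_force: [0.1, 0.0, -1.5]
opening: 0.209
grip_force: 30.0
[529.07   -8.407 119.727] [-3.141  0.     1.202] [ 0.127  0.005 -1.53 ] [-0.107 -0.021 -0.002] 0.20851608375171332 [-0.141  0.48   1.894 -0.     0.768  0.228]
```

```bash
python3 -m inch '[[[-0.006,0.006,0.02],0,1],[[0,0,0.02],0,1],[[0,0,0.015],0,1],[[0,0,0.015],0,1],[[0,0,0.015],0,1],[[0,0,0.01],0,1],[[0,0,0.01],0,1],[[0,0,0.01],0,1],[[0,0,0.01],0,1],[[0,0,0.01],0,1]]'
python3 - <<'E'
from h import *
np.set_printoptions(precision=3,suppress=True)
s=env.state();print(s["eef_pos"],s["tcp_rot"],s["ft_force"],s["moment"],s["opening"])
E
```

```text
t: 9.95
eef_pos: [529.5, -9.4, 112.9]
tcp_rot: [3.142, 0.0, 1.2]
ft_force: [-0.9, 0.5, -2.5]
opening: 0.214
grip_force: 30.0
[529.452  -9.448 112.869] [3.142 0.    1.2  ] [-0.859  0.467 -2.475] [-0.024 -0.09   0.053] 0.21443565758772487
```

```bash
python3 -m inch '[[[0,0,0.01],0,1],[[0,0,0.01],0,1],[[0,0,0.01],0,1],[[0,0,0.01],0,1],[[0,0,0.01],0,1],[[0,0,0.01],0,1],[[0,0,0.01],0,1],[[0,0,0],0,1],[[0,0,0],0,1],[[0,0,0],0,1]]'
python3 - <<'E'
from h import *
np.set_printoptions(precision=3,suppress=True)
s=env.state();print(s["eef_pos"],s["tcp_rot"],s["ft_force"],s["moment"],s["opening"])
E
```

```text
t: 11.2
eef_pos: [529.5, -9.4, 109.0]
tcp_rot: [3.141, -0.0, 1.2]
ft_force: [-1.6, 0.8, 5.6]
opening: 0.207
grip_force: 30.0
[529.52   -9.44  108.996] [ 3.141 -0.     1.2  ] [-1.619  0.771  5.555] [0.105 0.306 0.005] 0.20713244938946626
```

```bash
python3 -m inch '[[[0.001,-0.01,0],0,1],[[0.001,-0.008,0],0,1],[[0,0,0.01],0,1],[[0,0,0.01],0,1],[[0,0,0.01],0,1],[[0,0,0.01],0,1],[[0,0,0.01],0,1],[[0,0,0],0,1],[[0,0,0],0,1],[[0,0,0],0,1]]'
python3 - <<'E'
from h import *
np.set_printoptions(precision=3,suppress=True)
s=env.state();print(s["eef_pos"],s["tcp_rot"],s["ft_force"],s["moment"],s["opening"])
E
```

```text
t: 12.45
eef_pos: [528.5, -9.0, 105.7]
tcp_rot: [3.141, 0.0, 1.2]
ft_force: [2.5, -1.4, -0.7]
opening: 0.208
grip_force: 30.0
[528.507  -8.979 105.672] [3.141 0.    1.2  ] [ 2.461 -1.377 -0.731] [-0.407 -0.695 -0.004] 0.20817708898645948
```

```bash
python3 -m inch '[[[0,0.006,0.01],0,1],[[0,0.004,0.01],0,1],[[0,0,0.015],0,1],[[0,0,0.015],0,1],[[0,0,0.015],0,1],[[0,0,0.015],0,1],[[0,0,0.015],0,1],[[0,0,0.015],0,1],[[0,0,0],0,1],[[0,0,0],0,1]]'
python3 - <<'E'
from h import *
np.set_printoptions(precision=3,suppress=True)
s=env.state();print(s["eef_pos"],s["tcp_rot"],s["ft_force"],s["moment"],s["opening"])
E
```

```text
t: 13.7
eef_pos: [528.9, -9.2, 99.0]
tcp_rot: [-3.141, 0.0, 1.2]
ft_force: [-0.2, 0.7, -0.7]
opening: 0.209
grip_force: 30.0
[528.914  -9.173  98.99 ] [-3.141  0.     1.2  ] [-0.226  0.716 -0.656] [-0.042 -0.096 -0.014] 0.20865906452340563
```

```bash
python3 -m inch '[[[0,0,0.01],0,1],[[0,0,0.01],0,1],[[0,0,0.01],0,1],[[0,0,0.01],0,1],[[0,0,0.01],0,1],[[0,0,0.005],0,1],[[0,0,0.005],0,1],[[0,0,0],0.2,1],[[0,0,0],0.2,1],[[0,0,0],0.2,1]]'
python3 - <<'E'
from h import *
np.set_printoptions(precision=3,suppress=True)
s=env.state();print(s["eef_pos"],s["tcp_rot"],s["ft_force"],s["moment"],s["opening"])
E
```

```text
t: 14.95
eef_pos: [529.0, -9.2, 95.4]
tcp_rot: [-3.141, 0.0, 1.146]
ft_force: [-1.6, -0.5, -0.1]
opening: 0.21
grip_force: 30.0
[528.97   -9.198  95.433] [-3.141  0.     1.146] [-1.602 -0.481 -0.127] [-0.037  0.078  0.005] 0.21030234653857927
```

```bash
python3 -m inch '[[[0,0,0],0.5,1],[[0,0,0],0.8,1],[[0,0,0],1,1],[[0,0,0],1,1],[[0,0,0],1,1],[[0,0,0],1,1],[[0,0,0],1,1],[[0,0,0],1,1],[[0,0,0],1,1],[[0,0,0],1,1]]'
python3 - <<'E'
from h import *
np.set_printoptions(precision=3,suppress=True)
s=env.state();print(s["eef_pos"],s["tcp_rot"],s["ft_force"],s["moment"],s["opening"],s["joints"])
E
```

```text
t: 16.2
eef_pos: [528.5, -9.2, 95.3]
tcp_rot: [-3.141, 0.001, 0.333]
ft_force: [-1.8, 0.0, 0.9]
opening: 0.212
grip_force: 30.0
[528.512  -9.152  95.293] [-3.141  0.001  0.333] [-1.777  0.025  0.857] [-0.048  0.491  0.088] 0.21171897884906524 [-0.142  0.516  1.916 -0.     0.711  1.096]
```

```bash
python3 -m inch '[[[0,0,0],1,1],[[0,0,0],1,1],[[0,0,0],1,1],[[0,0,0],1,1],[[0,0,0],1,1],[[0,0,0],1,1],[[0,0,0],1,1],[[0,0,0],1,1],[[0,0,0],0.2,1],[[0,0,0],0,1]]'
python3 - <<'E'
from h import *
np.set_printoptions(precision=3,suppress=True)
s=env.state();print(s["eef_pos"],s["tcp_rot"],s["ft_force"],s["moment"],s["opening"],s["joints"])
E
```

```text
t: 17.45
eef_pos: [528.5, -9.0, 95.3]
tcp_rot: [3.141, 0.001, -0.378]
ft_force: [-4.3, 1.9, -0.2]
opening: 0.209
grip_force: 30.0
[528.51   -8.99   95.319] [ 3.141  0.001 -0.378] [-4.329  1.917 -0.161] [0.538 0.974 0.082] 0.20917228333836607 [-0.142  0.516  1.916  0.     0.711  1.807]
```

```bash
python3 -m inch '[[[0,0,0],0,0],[[0,0,0],0,0],[[0,0,0],0,0],[[0,0,-0.1],0,0],[[0,0,-0.25],0,0],[[0,0,-0.3],0,0],[[0,0,0],-1,0],[[0,0,0],-1,0],[[0,0,0],-1,0],[[0,0,0],-1,0]]' && python3 -m inch '[[[0,0,0],-1,0],[[0,0,0],-1,0],[[0,0,0],-1,0],[[0,0,0],-1,0],[[0,0,0],-1,0],[[0,0,0],-1,0],[[0,0,0],-1,0],[[0,0,0],-1,0],[[0,0,0],-1,0],[[0,0,0],-1,0]]' && python3 -m inch '[[[0,0,0],-1,0],[[0,0,0],-1,0],[[0,0,0],-1,0],[[0,0,0],-1,0],[[0,0,0],-1,0],[[0,0,0],-1,0],[[0,0,0],-1,0],[[0,0,0],-1,0],[[0,0,0],-1,0],[[0,0,0],-1,0]]'
python3 - <<'E'
from h import *
np.set_printoptions(precision=3,suppress=True)
s=env.state();print(s["eef_pos"],s["tcp_rot"],s["ft_force"],s["moment"],s["opening"],s["joints"])
p=eyes.read_camera("wrist")
im=np.array(p["pixels"]).astype(int);m=(im[...,0]>120)&(im[...,1]<50)&(im[...,2]<60)
n,l,st,ce=cv2.connectedComponentsWithStats(m.astype(np.uint8));
for i in range(1,n):
    if st[i,4]>60:
        ys,xs=np.nonzero(l==i);W=np.array([atz(p,(y,x),122)[:2] for y,x in zip(ys,xs)]);print(st[i],cv2.minAreaRect(W.astype(np.float32)))
save(p,"w4.png",None,1.4)
E
```

```text
t: 18.7
eef_pos: [529.3, -9.2, 135.7]
tcp_rot: [3.141, -0.001, -0.028]
ft_force: [1.1, -0.4, -0.5]
opening: 0.497
grip_force: 0.0
t: 19.95
eef_pos: [529.3, -9.2, 135.7]
tcp_rot: [3.14, -0.001, 0.845]
ft_force: [-0.4, 0.1, 0.2]
opening: 0.499
grip_force: 0.0
t: 21.2
eef_pos: [529.3, -9.2, 135.7]
tcp_rot: [3.14, 0.0, 1.718]
ft_force: [0.1, -0.1, 0.8]
opening: 0.502
grip_force: 0.0
[529.288  -9.226 135.672] [3.14  0.    1.718] [ 0.1   -0.095  0.815] [-0.022 -0.105 -0.004] 0.5015566337489376 [-0.142  0.456  1.88  -0.     0.804 -0.289]
[217 194  23  30 338] ((489.5283203125, 7.720608234405518), (22.15248680114746, 8.99748706817627), 70.6591796875)
[ 246  208   76   59 2020] ((530.5787353515625, -6.72227668762207), (24.619829177856445, 51.15749740600586), 69.3032455444336)
```

View pics/w4.png

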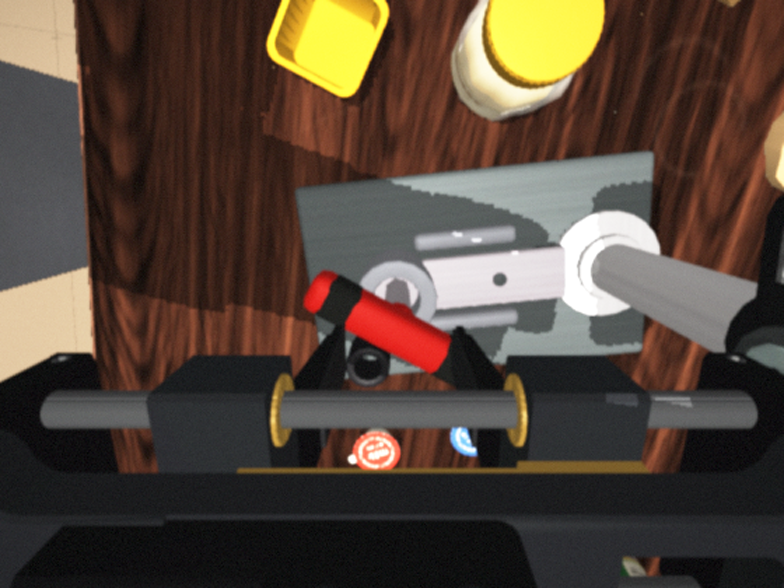

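```bash
python3 -m inch '[[[0,0,0],-1,0],[[0,0,0],-1,0],[[0,0,0],-1,0],[[0,0,0],-1,0],[[0,0,0],-1,0],[[0,0,0],-1,0],[[0,0,0],-1,0],[[0,0,0],-1,0],[[0,0,0],-1,0],[[0,0,0],-1,0]]' && python3 -m inch '[[[0,0,0],-1,0],[[0,0,0],-1,0],[[0,0,0.17],-0.1,0],[[0,0,0.2],0,0],[[0,0,0.2],0,0],[[0,0,0.1],0,0.2],[[0,0,0],0,1],[[0,0,0],0,1],[[0,0,0],0,1],[[0,0,0],0,1]]'
python3 - <<'E'
from h import *
np.set_printoptions(precision=3,suppress=True)
s=env.state();print(s["eef_pos"],s["tcp_rot"],s["ft_force"],s["moment"],s["opening"],s["grip_force"],s["joints"])
E
```

```text
t: 22.5
eef_pos: [529.2, -9.2, 135.4]
tcp_rot: [3.141, 0.001, 2.589]
ft_force: [-0.2, 0.2, 0.3]
opening: 0.5
grip_force: 0.0
t: 23.75
eef_pos: [529.2, -9.1, 94.6]
tcp_rot: [3.141, 0.001, 2.771]
ft_force: [1.8, 1.7, 0.3]
opening: 0.213
grip_force: 30.0
[529.22   -9.107  94.573] [3.141 0.001 2.771] [1.761 1.678 0.346] [ 0.415 -0.317 -0.011] 0.2126844686615518 29.98725414276123 [-0.142  0.518  1.916  0.     0.708 -1.342]
```

```bash
python3 -m inch '[[[0,0,0],0.6,1],[[0,0,0],0.8,1],[[0,0,0],1,1],[[0,0,0],1,1],[[0,0,0],1,1],[[0,0,0],1,1],[[0,0,0],1,1],[[0,0,0],1,1],[[0,0,0],1,1],[[0,0,0],1,1]]'
python3 - <<'E'
from h import *
np.set_printoptions(precision=3,suppress=True)
s=env.state();print(s["eef_pos"],np.degrees(s["tcp_rot"]),s["ft_force"],s["moment"],s["opening"])
E
python3 -m inch '[[[0,0,0],1,1],[[0,0,0],1,1],[[0,0,0],0.8,1],[[0,0,0],0.4,1],[[0,0,0],0.2,1],[[0,0,0],0.2,1],[[0,0,0],0.2,1],[[0,0,0],0.2,1],[[0,0,0],0.2,1],[[0,0,0],0.2,1]]'
python3 - <<'E'
from h import *
np.set_printoptions(precision=3,suppress=True)
s=env.state();print(s["eef_pos"],np.degrees(s["tcp_rot"]),s["ft_force"],s["moment"],s["opening"])
E
```

```text
t: 25.0
eef_pos: [528.7, -9.3, 94.5]
tcp_rot: [-3.141, 0.0, 1.948]
ft_force: [-2.3, -0.9, 2.5]
opening: 0.206
grip_force: 30.0
[528.726  -9.334  94.543] [-179.964    0.011  111.609] [-2.301 -0.916  2.472] [-0.204  0.293  0.093] 0.20577554502462583
t: 26.25
eef_pos: [528.6, -9.2, 94.5]
tcp_rot: [-3.141, 0.0, 1.567]
ft_force: [-5.0, -1.4, 5.3]
opening: 0.205
grip_force: 30.0
[528.611  -9.248  94.471] [-179.952    0.013   89.766] [-4.964 -1.404  5.295] [-0.311  0.956  0.153] 0.2054656003149331
```

```bash
cat > st.py <<'E'
from h import *
np.set_printoptions(precision=3,suppress=True)
s=env.state();print(s["t"],np.array(s["eef_pos"]),"psi",round(np.degrees(s["tcp_rot"][2]),2),np.array(s["ft_force"]),"M",np.array(s["moment"]),s["opening"])
E
python3 -m inch '[[[0,-0.01,-0.01],0.1,1],[[0,-0.005,0],0.1,1],[[0,0,0],0.1,1],[[0,0,0],0.1,1],[[0,0,0],0.1,1],[[0,0,0],0.1,1],[[0,0,0],0.1,1],[[0,0,0],0.1,1],[[0,0,0],0.1,1],[[0,0,0],0.1,1]]' >/dev/null; python3 st.py
```

```text
27.5 [528.066  -9.165  94.802] psi 84.72 [  0.783  -1.559 -12.991] M [-0.341 -0.305  0.112] 0.20768115383357538
```

```bash
python3 -m inch '[[[0,0,0.004],0.1,1],[[0,0,0],0.1,1],[[0,0,0],0.1,1],[[0,0,0],0.1,1],[[0,0,0],0.1,1],[[0,0,0],0.1,1],[[0,0,0],0.1,1],[[0,0,0],0.1,1],[[0,0,0],0.1,1],[[0,0,0],0.1,1]]' >/dev/null; python3 st.py
```

```text
28.75 [528.115  -9.16   94.718] psi 79.72 [-0.319 -1.358 -6.072] M [-0.348  0.132  0.1  ] 0.2111391210059511
```

```bash
python3 -m inch '[[[0,0,0],0.1,1],[[0,0,0],0.1,1],[[0,0,0],0.1,1],[[0,0,0],0.1,1],[[0,0,0],0.1,1],[[0,0,0],0.1,1],[[0,0,0],0.1,1],[[0,0,0],0.1,1],[[0,0,0],0.1,1],[[0,0,0],0,1]]' >/dev/null; python3 st.py
```

```text
30.0 [528.086  -9.162  94.689] psi 75.24 [-2.078 -0.091 -4.979] M [-0.29   0.438  0.105] 0.21166673602871752
```

```bash
python3 -m inch '[[[0,0,0],0.1,1],[[0,0,0],0.1,1],[[0,0,0],0.1,1],[[0,0,0],0.1,1],[[0,0,0],0.1,1],[[0,0,0],0.1,1],[[0,0,0],0.1,1],[[0,0,0],0.1,1],[[0,0,0],0.1,1],[[0,0,0],0.1,1]]' >/dev/null; python3 st.py
```

```text
31.25 [528.114  -9.147  94.687] psi 70.22 [-2.566 -0.211 -5.193] M [-0.131  0.595  0.11 ] 0.20847622070271296
```

```bash
python3 -m inch '[[[0,-0.005,0],0.1,1],[[0,0,0],0.1,1],[[0,0,0],0.1,1],[[0,0,0],0.1,1],[[0,0,0],0.1,1],[[0,0,0],0.1,1],[[0,0,0],0.1,1],[[0,0,0],0.1,1],[[0,0,0],0.1,1],[[0,0,0],0.1,1]]' >/dev/null; python3 st.py
```

```text
32.5 [527.892  -9.066  94.706] psi 65.22 [-1.176 -0.878 -5.122] M [-0.236  0.148  0.098] 0.20766723970224546
```

```bash
echo 'import sys; sys.exit(abs(s["moment"][2])>0.15)' >> st.py
M() { :; }
python3 -m inch '[[[0,0,0],0.1,1],[[0,0,0],0.1,1],[[0,0,0],0.1,1],[[0,0,0],0.1,1],[[0,0,0],0.1,1],[[0,0,0],0.1,1],[[0,0,0],0.1,1],[[0,0,0],0.1,1],[[0,0,0],0.1,1],[[0,0,0],0,1]]' >/dev/null; python3 st.py && python3 -m inch '[[[0,0,0],0.1,1],[[0,0,0],0.1,1],[[0,0,0],0.1,1],[[0,0,0],0.1,1],[[0,0,0],0.1,1],[[0,0,0],0.1,1],[[0,0,0],0.1,1],[[0,0,0],0.1,1],[[0,0,0],0.1,1],[[0,0,0],0,1]]' >/dev/null; python3 st.py
```

```text
33.75 [527.853  -9.062  94.693] psi 60.74 [-1.207 -0.191 -4.839] M [-0.124  0.216  0.105] 0.2060609145696574
33.75 [527.853  -9.062  94.693] psi 60.74 [-1.207 -0.191 -4.839] M [-0.124  0.216  0.105] 0.2060609145696574False
False
```

```bash
sed -i 's/sys.exit(abs(s\["moment"\]\[2\])>0.15)/sys.exit(int(abs(s["moment"][2])>0.15))/' st.py
python3 -m inch '[[[0,0,0],0.1,1],[[0,0,0],0.1,1],[[0,0,0],0.1,1],[[0,0,0],0.1,1],[[0,0,0],0.1,1],[[0,0,0],0.1,1],[[0,0,0],0.1,1],[[0,0,0],0.1,1],[[0,0,0],0.1,1],[[0,0,0],0.1,1]]' >/dev/null; python3 st.py && python3 -m inch '[[[0,0,0],0.1,1],[[0,0,0],0.1,1],[[0,0,0],0.1,1],[[0,0,0],0.1,1],[[0,0,0],0.1,1],[[0,0,0],0.1,1],[[0,0,0],0.1,1],[[0,0,0],0.1,1],[[0,0,0],0.1,1],[[0,0,0],0.1,1]]' >/dev/null && python3 st.py
```

```text
35.0 [527.834  -9.069  94.685] psi 55.72 [-2.219  0.011 -3.944] M [0.001 0.375 0.161] 0.2109785492629481
```

```bash
python3 -m inch '[[[0,0,0],0.1,1],[[0,0,0],0.1,1],[[0,0,0],0,1],[[0,0,0],0,1],[[0,0,0],0,1],[[0,0,0],0,1],[[0,0,0],0,1],[[0,0,0],0,1],[[0,0,0],0,1],[[0,0,0],0,1]]' >/dev/null; python3 st.py
```

```text
36.25 [527.831  -9.08   94.667] psi 54.75 [-2.251  0.177 -3.867] M [0.062 0.532 0.083] 0.20470339799975729
```

```bash
python3 -m inch '[[[0,0,0],0.05,1],[[0,0,0],0.05,1],[[0,0,0],0.05,1],[[0,0,0],0.05,1],[[0,0,0],0.05,1],[[0,0,0],0.05,1],[[0,0,0],0.05,1],[[0,0,0],0.05,1],[[0,0,0],0,1],[[0,0,0],0,1]]' >/dev/null; python3 st.py
```

```text
37.5 [527.838  -9.082  94.663] psi 52.75 [-3.9    1.002 -4.187] M [0.136 0.608 0.1  ] 0.2094864926497371
```

```bash
python3 -m inch '[[[0,-0.008,0],0.1,1],[[0,0,0],0.1,1],[[0,0,0],0.1,1],[[0,0,0],0.1,1],[[0,0,0],0.1,1],[[0,0,0],0.1,1],[[0,0,0],0.1,1],[[0,0,0],0.1,1],[[0,0,0],0.05,1],[[0,0,0],0,1]]' >/dev/null; python3 st.py && python3 -m inch '[[[0,0,0],0.1,1],[[0,0,0],0.1,1],[[0,0,0],0.1,1],[[0,0,0],0.1,1],[[0,0,0],0.1,1],[[0,0,0],0.1,1],[[0,0,0],0.1,1],[[0,0,0],0.1,1],[[0,0,0],0.05,1],[[0,0,0],0,1]]' >/dev/null && python3 st.py
```

```text
38.75 [527.554  -8.82   94.696] psi 48.5 [-0.052 -1.959 -5.654] M [-0.399 -0.049  0.075] 0.2053354993704539
40.0 [527.48   -8.782  94.698] psi 44.25 [ 0.207 -1.158 -5.799] M [-0.394 -0.167  0.132] 0.2077684336166465
```

```bash
python3 -m inch '[[[0,0,0],0.1,1],[[0,0,0],0.1,1],[[0,0,0],0.1,1],[[0,0,0],0.1,1],[[0,0,0],0.1,1],[[0,0,0],0.1,1],[[0,0,0],0.1,1],[[0,0,0],0.1,1],[[0,0,0],0.05,1],[[0,0,0],0,1]]' >/dev/null; python3 st.py && python3 -m inch '[[[0,0,0],0.1,1],[[0,0,0],0.1,1],[[0,0,0],0.1,1],[[0,0,0],0.1,1],[[0,0,0],0.1,1],[[0,0,0],0.1,1],[[0,0,0],0.1,1],[[0,0,0],0.1,1],[[0,0,0],0.05,1],[[0,0,0],0,1]]' >/dev/null && python3 st.py
```

```text
41.25 [527.439  -8.764  94.674] psi 40.0 [-0.319 -0.681 -5.02 ] M [-0.211 -0.009  0.088] 0.2071217917460648
42.5 [527.445  -8.773  94.679] psi 35.75 [-0.859  0.275 -4.387] M [-0.002 -0.024  0.082] 0.20695864226568167
```

```bash
python3 -m inch '[[[0,0,0],0.1,1],[[0,0,0],0.1,1],[[0,0,0],0.1,1],[[0,0,0],0.1,1],[[0,0,0],0.1,1],[[0,0,0],0.1,1],[[0,0,0],0.1,1],[[0,0,0],0.1,1],[[0,0,0],0.05,1],[[0,0,0],0,1]]' >/dev/null; python3 st.py && python3 -m inch '[[[0,0,0],0.1,1],[[0,0,0],0.1,1],[[0,0,0],0.1,1],[[0,0,0],0.1,1],[[0,0,0],0.1,1],[[0,0,0],0.1,1],[[0,0,0],0.1,1],[[0,0,0],0.1,1],[[0,0,0],0.05,1],[[0,0,0],0,1]]' >/dev/null && python3 st.py
```

```text
43.75 [527.478  -8.771  94.69 ] psi 31.5 [-0.163  0.867 -3.391] M [0.215 0.123 0.182] 0.21112543102201822
```

```bash
python3 -m inch '[[[0,0,0],0.1,1],[[0,0,0],0.1,1],[[0,0,0],0,1],[[0,0,0],0,1],[[0,0,0],0,1],[[0,0,0],0,1],[[0,0,0],0,1],[[0,0,0],0,1],[[0,0,0],0,1],[[0,0,0],0,1]]' >/dev/null; python3 st.py
```

```text
45.0 [527.435  -8.794  94.654] psi 30.5 [ 0.128  1.353 -4.058] M [0.324 0.145 0.159] 0.21010086792155394
```

```bash
python3 -m inch '[[[0,0,0],0.1,1],[[0,0,0],0.1,1],[[0,0,0],0.1,1],[[0,0,0],0.1,1],[[0,0,0],0,1],[[0,0,0],0,1],[[0,0,0],0,1],[[0,0,0],0,1],[[0,0,0],0,1],[[0,0,0],0,1]]' >/dev/null; python3 st.py
```

```text
46.25 [527.472  -8.782  94.693] psi 28.5 [-0.393  2.178 -2.493] M [0.407 0.195 0.243] 0.21295554322634333
```

```bash
python3 -m inch '[[[0,0,0],0.1,1],[[0,0,0],0.1,1],[[0,0,0],0,1],[[0,0,0],0,1],[[0,0,0],0,1],[[0,0,0],0,1],[[0,0,0],0,1],[[0,0,0],0,1],[[0,0,0],0,1],[[0,0,0],0,1]]' >/dev/null; python3 st.py
```

```text
47.5 [527.467  -8.779  94.677] psi 27.5 [-0.689  2.219 -1.935] M [0.363 0.237 0.338] 0.20792786679950392
```

```bash
python3 -m inch '[[[0,0,0],-0.4,1],[[0,0,0],-0.4,1],[[0,0,0],-0.4,1],[[0,0,0],-0.4,1],[[0,0,-0.05],0,1],[[0,0,-0.1],0,1],[[0,0,-0.1],0,1],[[0,0,-0.2],0,1],[[0,0,-0.3],0,1],[[0,0,-0.3],0,1]]' >/dev/null; python3 st.py
python3 - <<'E'
from h import *
plan((517.3,-64.6,157.5),-(91.7-np.degrees(env.state()["tcp_rot"][2])),12)
E
```

```text
48.75 [527.72   -8.847 159.182] psi 35.5 [-0.439 -0.12  -0.35 ] M [-0.014 -0.026 -0.009] 0.21064797327245424
[-0.06, 0.05, 0.0] -0.94
[-0.06, 0.05, 0.0] -0.94
[-0.06, 0.04, 0.0] -0.94
[-0.07, 0.04, 0.0] -0.94
[-0.07, 0.03, 0.0] -0.94
[-0.07, 0.03, 0.0] -0.94
[-0.08, 0.02, 0.0] -0.94
[-0.08, 0.02, 0.0] -0.94
[-0.08, 0.01, 0.0] -0.94
[-0.08, 0.0, 0.0] -0.94
[-0.08, -0.0, 0.0] -0.94
[-0.08, -0.01, 0.0] -0.94
```

```bash
python3 -m inch '[[[-0.07,0.06,0],-1,1],[[-0.07,0.06,0],-1,1],[[-0.07,0.05,0],-1,1],[[-0.08,0.05,0],-1,1],[[-0.09,0.04,0],-1,1],[[-0.09,0.03,0],-1,1],[[-0.09,0.02,0],-1,1],[[-0.1,0.02,0],-1,1],[[-0.1,0.01,0],-1,1],[[-0.1,0,0],-1,1]]' >/dev/null; python3 st.py
python3 - <<'E'
from h import *
np.set_printoptions(precision=2,suppress=True)
p=eyes.read_camera("wrist");q=eyes.read_camera("scene");s=env.state()
print("tip/scene",[(d["centre"],round(d["score"],2)) for d in eyes.spot_point("hex_key",q)[:3]]);e=s["eef_pos"]
for z in(80,82,84):print(z,proj(q,(e[0],e[1],z)))
im2=np.array(p["pixels"]).astype(int);rd=(im2[...,0]>120)&(im2[...,1]<50)&(im2[...,2]<60);rd[:160]=0;rd[240:]=0;rd[:,:220]=0;rd[:,340:]=0;ys,xs=np.nonzero(rd)
t=atz(p,(ys.min(),xs[ys==ys.min()].mean()),e[2]+18);psi=s["tcp_rot"][2];print("bar end along tool x",(t-e)[:2]@[np.cos(psi),np.sin(psi)],ys.min())
im=np.hstack([np.array(q["pixels"])[180:260,240:340,::-1]]);cv2.imwrite("pics/s5.png",cv2.resize(im,None,fx=8,fy=7.5,interpolation=cv2.INTER_CUBIC))
plan((517.3,-64.6,e[2]),-(91.7-np.degrees(psi)),2)
E
```

```text
50.0 [517.864 -65.388 158.695] psi 85.66 [ 0.632 -0.202 -0.723] M [-0.011 -0.071  0.039] 0.20905729461149694
tip/scene [([227.1, 352.7], 0.77), ([226.4, 294.3], 0.71)]
80 (np.float64(227.02530988666155), np.float64(294.49169892742947))
82 (np.float64(226.38055144799148), np.float64(294.487454964879))
84 (np.float64(225.73485084352168), np.float64(294.48320480075586))
bar end along tool x 48.14673648695434 177
[0.01, -0.01, -0.0] -0.62
[0.01, -0.0, -0.0] -0.62
```

View pics/s5.png

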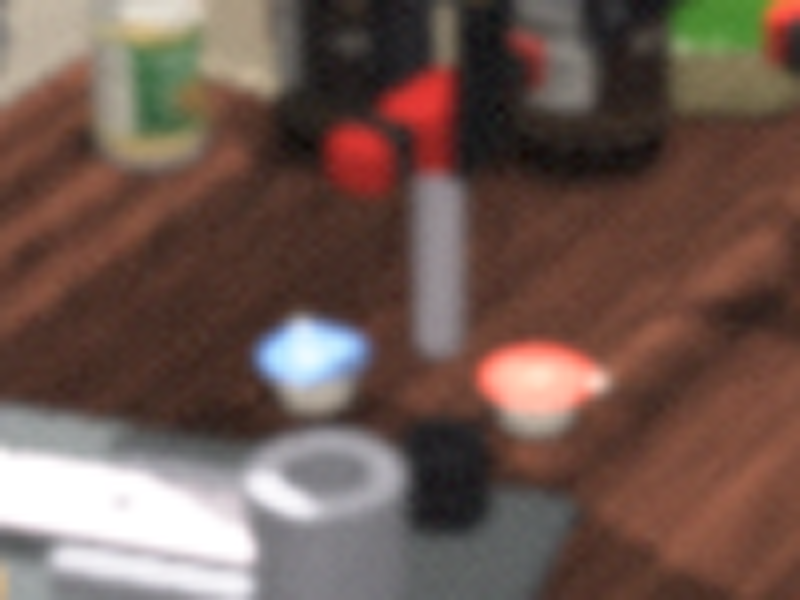

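```bash
python3 -m inch '[[[0,-0.01,0],-0.6,1],[[0,0,0.05],-0.6,1],[[0,0,0.15],0,1],[[0,0,0.15],0,1],[[0,0,0.1],0,1],[[0,0,0.06],0,1],[[0,0,0.03],0,1],[[0,0,0.03],0,1],[[0,0,0.03],0,1],[[0,0,0.02],0,1]]' >/dev/null; python3 st.py
```

```text
51.4 [517.07  -65.025 120.464] psi 91.5 [ 0.116  0.339 -1.669] M [-0.073 -0.089 -0.03 ] 0.20935131703060425
```

```bash
python3 -m inch '[[[0,0,0.02],0,1],[[0,0,0.02],0,1],[[0,0,0.02],0,1],[[0,0,0.02],0,1],[[0,0,0.02],0,1],[[0,0,0.02],0,1],[[0,0,0.02],0,1],[[0,0,0.02],0,1],[[0,0,0.02],0,1],[[0,0,0.02],0,1]]' >/dev/null; python3 st.py
```

```text
52.65 [517.046 -65.021 108.4  ] psi 91.5 [ 0.309  0.643 -1.552] M [-0.031 -0.074  0.009] 0.20695110381822573
```

```bash
python3 -m inch '[[[0,0,0.03],0,1],[[0,0,0.03],0,1],[[0,0,0.03],0,1],[[0,0,0.03],0,1],[[0,0,0.03],0,1],[[0,0,0.03],0,1],[[0,0,0.03],0,1],[[0,0,0.03],0,1],[[0,0,0.02],0,1],[[0,0,0],0,1]]' >/dev/null; python3 st.py
```

```text
53.9 [517.014 -65.027  92.803] psi 91.5 [-1.168  0.876 -1.391] M [ 0.009 -0.008 -0.007] 0.21148064785736964
```

```bash
python3 -m inch '[[[0,0,0.01],0,1],[[0,0,0.01],0,1],[[0,0,0],0,1],[[0,0,0],0,0.2],[[0,0,0],0,-0.1],[[0,0,0],0,-0.3],[[0,0,0],0,-0.3],[[0,0,-0.1],0,-0.3],[[0,0,-0.3],0,-0.3],[[0,0,-0.5],0,-0.3]]' >/dev/null; python3 st.py;  python3 -m inch '[[[0,0,-0.5],0,-0.3],[[0,0,-0.5],0,-0.3],[[0,0,-0.3],0,-0.3],[[-0.5,0,0],0,-0.3],[[-0.5,0,0],0,-0.3],[[0,0,0],0,-0.3],[[0,0,0],0,-0.3],[[0,0,0],0,-0.3],[[0,0,0],0,-0.3],[[0,0,0],0,-0.3]]'>/dev/null; python3 st.py
python3 - <<'E'
from h import *
p=eyes.read_camera("wrist");q=eyes.read_camera("scene")
a=cv2.resize(np.array(p["pixels"])[:300,:,::-1],(500,268));b=cv2.resize(np.array(q["pixels"])[190:310,200:360,::-1],(500,330),interpolation=cv2.INTER_CUBIC)
cv2.imwrite("pics/f.png",np.vstack([a,b]))
print([(np.round(d["centre"]),atz(p,d["centre"],109).round(1),round(d["score"],2)) for d in eyes.spot_point("key_handle",p)[:2]])
E
```

```text
55.15 [516.677 -64.951 146.034] psi 91.5 [0.047 0.41  0.057] M [ 0.014 -0.109 -0.016] 0.6490105121297217
56.4 [ 518.645 -124.64   223.7  ] psi 91.53 [ 0.103 -0.668 -0.153] M [-0.011 -0.052  0.059] 0.6515143755880418
[(array([318., 204.]), array([ 432.5, -261.4,  109. ]), 0.96), (array([142., 284.]), array([517.6, -65.3, 109. ]), 0.94)]
```

View pics/f.png

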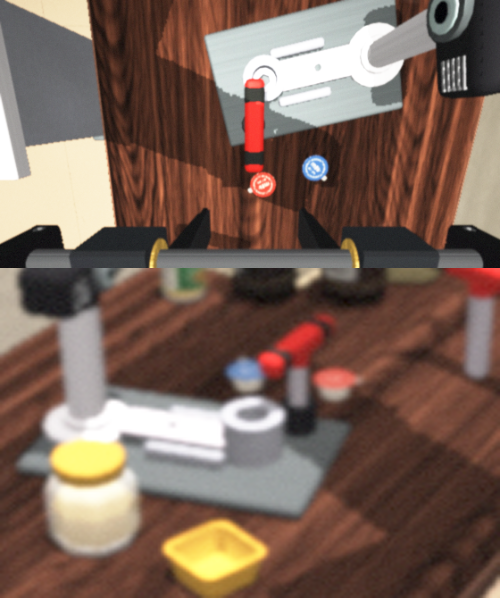

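The key is standing in its pocket with the handle at (518,-65), as at the start. The neighbours have not moved and the gripper is clear.

```bash
python3 -c "
from cell import env
print(env.job_done())"
```

```text
the job is handed in; nothing more can be done
None
```

The clamp bolt is tightened to a firm stop (about 0.34 N m, under the 0.4 limit), the hex key is back upright in its pocket and released, the things around the foot look unmoved, and the job was handed in at about 56 s.

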